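# Swap robot-car batteries at the charger

## Robot

A 6-joint arm with a two-finger parallel gripper is mounted at the origin on the work surface. World frame = base frame: x ahead of the robot, y to its left, z up, the work surface at z = 0. Lengths are in m, angles in rad, forces in N, time in s.
With the tool pointing down it reaches from about 0.35 to 0.975 m from the base axis. Payload 4.9 kg.
Tool frame: the origin (TCP) lies at the very end of the fingers, on their centre line; the grasp point (between the pads) lies 19 mm behind it (ctrl.pinch_z is the distance from the TCP to the grasp point, in m); z points along the fingers, y is the line along which they close (so a half turn about z gives the same grasp; the last joint's range is limited). The gripper opens to 85 mm and grips with 20 to 120 N. Pads are 22 mm wide; open, the fingers measure 114 mm over their backs; the gripper's body (76 mm by 85 mm) begins 54 mm behind the grasp point. The pads swing forward as they close: fully open they stand 13 mm farther back than shut.
Start: joints at [-1.328, 0.053, 1.613, -0, 1.476, -0.119], TCP at [0.221, -0.585, 0.231] pointing down, gripper open.
Joint ranges: [-3.01, 3.01], [-1.01, 2.22], [0.06, 2.58], [-1.02, 4.17], [0.09, 2.62], [-3.14, 3.14]. Speed limits (rad/s): [2.57, 2.57, 3.14, 3.14, 3.14, 3.14].

## Interface

Orientations are given as a rotation vector (axis times angle).
In Python, from station import ctrl, optics gives the robot as it stands. The module is installed in compiled form; this text tells all that it offers.
- The arm moves only by the shell command python3 -m handwheel 'ROWS' [OPENING] [FORCE]. ROWS is JSON, one flat list of numbers, 6 for each row, row after row: the shift along the tool's x, y, z in m, then the turn, a rotation vector about the tool's x, y, z in degrees. A call has 1 to 20 rows; each row shifts and turns the commanded pose from where the row before left it, along the tool's axes as they then stand; what a row does not reach is not made up. A row lasts 1/10 s, in which the tool goes at most 50 mm and 8.59 degrees, less where a joint would pass 70% of its speed; a pose out of reach is approached as far as the arm can. A call is refused whole if a number of a shift passes 0.05 or a number of a turn 8.59, either way. A call with a gripper value outside its range is refused whole. OPENING is the closure, from 0 (fully open) to 1 (shut), set as the call begins (- or left out, the last holds). The fingers move at their own pace and stop on an object; FORCE is the grip in N (left out, the last holds). Time passes only in rows, so rows that do not move let the fingers close. It gives the time, the measured TCP pose, the force and the opening at its end, in the units of the state.
- ctrl.get_obs(): the state, without advancing time (a new reading comes with each control period).
- optics.get_image(name): name is "scene" or "top"; returns (picture, depth): 480x640x3 uint8, red, green, blue; 480x640 float32, m along the optical axis (not along the pixel's ray), 0 where there is no reading.
- optics.get_calibration(name): a dict with "fovy" (degrees; the focal length in pixels is half the picture's height over the tangent of half this angle, whatever the lens; pixels are square), "cx", "cy" (the principal point, pixels), "k1" (the pictures are not rectified: a ray, as slopes to the right and down, at radius r is drawn at 1 + k1 r^2 times it, then the intrinsics apply), "rvec" (rotation vector, rad) and "tvec" (3), from world to camera coordinates, as OpenCV has them. Camera axes: x right, y down, z forward; pixel columns grow to the right and rows downward; lengths in m; the calibration is good to about 2 mm. A picture is of the moment at which its call begins. get_calibration takes no time and is no camera call.
- ctrl.finish_job(): hands the job in, once; it reports no verdict.
The state is a dict: "t": time; "q": joint angles; "dq": joint speeds; "effort": joint torques, N m; "tool_pos": TCP position; "tool_rot": TCP orientation; "contact_force": force on the tool from outside, world axes, zero at the start; "wrist_torque": the same for the moment, N m; "opening": finger opening in m.
Only numpy, scipy, OpenCV 4.12 (cv2) and the standard library are available. Lean on these libraries where they do the work, as an engineer would, in place of code of your own. Each camera call takes 0.05 s, during which the arm holds its last target. There are 200 camera calls.

## Task

Put the two used battery cells on charge: stand each upright (button end up) in the charger well of its own size, dropped fully home and let go. Then lift the charger's flap and leave it standing open, draw the charged battery pack out of the slot underneath, and finish while still holding it up in the gripper: upright, still, its underside at least 12 cm above the top of the charger. Leave the robot car, the screwdriver and the tape ring where they are.

Things in the scene. Friction and masses are not known exactly. Their poses are not given: they have to be found in the camera images.
- charger: Light grey charger fixed to the desk, 170 (x) x 160 (y) x 80 mm high. Origin: centre of its underside, z up, -x side towards the robot. Two open wells in the near part; in the far part a recess (x 0 to 64, y -55 to 55, floor at z 42 mm) under a black flap. In the recess floor an upright slot, centre x 32, y 0, 53 x 19 mm, bottom at z 8, holds the pack.
- well_wide (a point): Centre of the mouth of the wide round well, at the charger's top (charger x -52.5, y +42, z 80 mm): 35 mm across, 32 mm deep, mouth chamfered 2 mm. Axes as the charger's, z up.
- well_narrow (a point): Centre of the mouth of the narrow round well (charger x -52.5, y -42, z 80 mm): 24 mm across, 32 mm deep, mouth chamfered 2 mm. Axes as the charger's, z up.
- cell_thick: Thick round battery cell, blue wrap with bare metal ends, 32 mm diameter, 70 mm tall, about 0.15 kg, standing upright on the desk with its small button end up. Origin: centre of its underside, z up its axis. Belongs in the wide well, from which it then stands out 38 mm.
- cell_slim: Slim round battery cell, same look, 21 mm diameter, 70 mm tall, about 0.07 kg, standing upright on the desk, button end up. Origin: centre of its underside, z up its axis. Belongs in the narrow well. Which of the two cells stands nearer the robot varies.
- flap (a joint): Flap angle, rad: 0 shut (flat), 1.57 upright, up to 2.2 leaning back away from the wells. Starts between 0 and 0.12. The hinge is stiff: the flap stays where it is left; about 2 N at the grip moves it. Black plate 76 x 124 x 4 mm (charger x -4 to 72 mm), its underside 1 mm above the charger's top.
- flap_hinge (a point): Middle of the flap's hinge line (charger x 72, y 0, z 81 mm), which runs along the charger's y, on the side away from the wells. This frame turns with the flap (at 0 its axes are the charger's); the flap reaches 76 mm along its -x. Opening turns it about +y: the free edge near the wells rises and goes over, away from them.
- flap_grip (a point): Middle of the flap's grip: a round aluminium bar, 14 mm thick, 28 mm long, along the hinge direction, on a 6 mm web (20 mm long) on the flap near its free edge. In the flap_hinge frame: x -60, z 32 mm (28 mm above the flap's face). Pinched on its end faces (closing along the charger's y) it turns between the pads, so the gripper can keep pointing down while the flap swings.
- pack: Charged battery pack: white upright plate 50 (x) x 16 (y) x 66 mm high, 0.1 kg, axes as the charger's, origin: centre of its underside. Stands with 1.5 mm play in the slot, underside at z 8 mm; its top 32 mm stand free in the recess, hidden until the flap is up. Grip its 16 mm thickness (along y) and draw it straight up; after 35 mm it is clear of the slot.
- car: Bystander: small two-wheeled plywood robot car, 150 x 114 mm, 76 mm high, red wheels. Origin under its centre.
- driver: Bystander: screwdriver, 170 mm long, lying on the desk. Origin: underside.
- tape: Bystander: cardboard-coloured tape ring, 84 mm across, 22 mm high, lying flat. Origin: centre of its underside.
Not all that is in view belongs to the job. There is more than one size of the charger; the one meant has the size given above.

How it is judged:
By the outcome, as a careful person would: the job done as asked, in the order asked, and still so for the second after the job is handed in, while the arm keeps its last pose, push and grip.
It also fails if it takes over 72 s, if anything falls off the work surface, if the arm or the gripper's body presses on something with over 40 N, if the wrist force passes 120 N, or if a joint passes its speed limit or range.

## Working session

There is one attempt and no reset: what is moved stays moved. The work goes in short steps, Python scripts to look and compute and a shell command to move; the robot and the scene stay as the last step left them, time stands still between calls to the robot, and variables do not carry over. Pictures are saved under pics/ and viewed, on a budget of 10 in all, crops included, one or two more only if the job needs it, and the job is handed in when it is done.

```bash
mkdir -p pics
cat > h.py <<'E'
import numpy as np, cv2
from station import ctrl, optics
def cal(n):
    c=optics.get_calibration(n); f=240/np.tan(np.radians(c["fovy"])/2)
    R=cv2.Rodrigues(np.array(c["rvec"],float))[0]; return f,c["cx"],c["cy"],c["k1"],R,np.array(c["tvec"],float)
def rays(n,uv):
    f,cx,cy,k,R,t=cal(n); uv=np.atleast_2d(np.array(uv,float))
    d=(uv-[cx,cy])/f; s=d.copy()
    for _ in range(30): s=d/(1+k*(s**2).sum(1,keepdims=True))
    return s,R,t
def onplane(n,uv,z):
    s,R,t=rays(n,uv); d=np.c_[s,np.ones(len(s))]@R; c=-R.T@t
    return c+d*((z-c[2])/d[:,2:3])
def cloud(n,dep):
    v,u=np.mgrid[0:480,0:640]; s,R,t=rays(n,np.c_[u.ravel(),v.ravel()])
    p=np.c_[s,np.ones(len(s))]*dep.reshape(-1,1)
    w=((p-t)@R).reshape(480,640,3); w[dep==0]=np.nan; return w
def proj(n,P):
    f,cx,cy,k,R,t=cal(n); p=np.atleast_2d(P)@R.T+t; s=p[:,:2]/p[:,2:]
    return s*(1+k*(s**2).sum(1,keepdims=True))*f+[cx,cy]
def save(n,name):
    im,d=optics.get_image(n); cv2.imwrite("pics/"+name+".png",im[:,:,::-1]); np.savez("pics/"+name+".npz",im=im,d=d); return im,d
E
python3 - <<'E'
from h import *
for n in("scene","top"):
    save(n,n+"0"); f,cx,cy,k,R,t=cal(n); print(n,f,k,-R.T@t,R.round(2).tolist())
print(ctrl.get_obs(),ctrl.pinch_z)
E
```

```text
scene 483.20297111400316 -0.034156907184678016 [ 1.17482584 -0.54633081  0.83393721] [[0.67, 0.74, 0.02], [0.49, -0.43, -0.76], [-0.55, 0.52, -0.65]]
top 508.6652397205048 0.0403464699923829 [0.2948243  0.06351045 1.18230754] [[0.04, -1.0, -0.0], [-0.98, -0.04, -0.21], [0.21, 0.01, -0.98]]
{'t': 0.1, 'q': array([-1.32797411e+00,  5.33098535e-02,  1.61418921e+00, -2.91110264e-05,
        1.47598136e+00, -1.19001312e-01]), 'dq': array([ 0.00109215, -0.00094936, -0.00235595,  0.00292579, -0.00019202,
       -0.0004345 ]), 'effort': array([ 9.30020724e-04, -3.94899917e+01, -3.71363854e+01, -1.45298886e-04,
        3.82525308e-03, -1.08859388e-05]), 'tool_pos': array([ 0.22109083, -0.58397559,  0.23015474]), 'tool_rot': array([-3.08846959e+00, -5.64921482e-01,  2.28759445e-04]), 'contact_force': array([ 0.12754464, -0.02453834, -0.46035767]), 'wrist_torque': array([0.00689359, 0.00906701, 0.00308738]), 'opening': 0.08537619023176435} 0.0187
```

View pics/scene0.png

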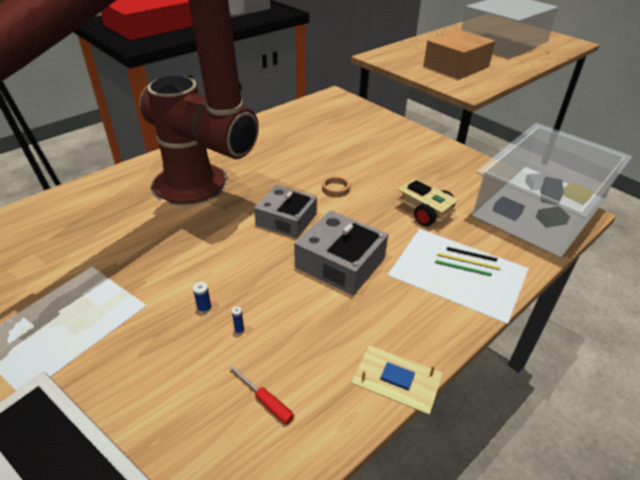

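View pics/top0.png

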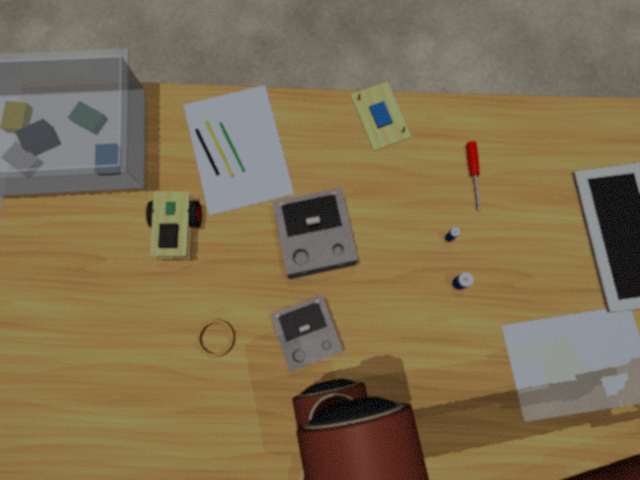

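The large charger is at top px (316,232), scene (341,250). The thick cell is at top (462,282), the slim one at (453,235). I'll measure them in both views.

Run:
```python
from h import *
for n,roi in(("top",(265,180,365,285)),("scene",(285,205,395,300))):
    z=np.load(f"pics/{n}0.npz"); W=cloud(n,z["d"]); im=z["im"]
    m=np.zeros((480,640),np.uint8); x0,y0,x1,y1=roi
    m[y0:y1,x0:x1]=((np.abs(W[...,2]-.081)<.008))[y0:y1,x0:x1]
    P=W[m>0]; P=P[np.all(np.isfinite(P),1)]
    # contour on the plane z=.08
    c=max(cv2.findContours(m,cv2.RETR_EXTERNAL,cv2.CHAIN_APPROX_NONE)[0],key=cv2.contourArea)[:,0]
    Q=onplane(n,c,.08)[:,:2].astype(np.float32)
    r=cv2.minAreaRect(Q*1000); print(n,"medz",np.median(P[:,2]),"rect",r)
    # dark well mouths and flap
    g=cv2.cvtColor(im,cv2.COLOR_RGB2GRAY); print("gray",np.percentile(g[y0:y1,x0:x1],[5,25,50,75]))
    big=cv2.resize(im[y0:y1,x0:x1],None,fx=4,fy=4,interpolation=cv2.INTER_CUBIC)
    cx={"top":(435,215,490,300),"scene":(185,275,255,340)}[n]
    b2=cv2.resize(im[cx[1]:cx[3],cx[0]:cx[2]],None,fx=4,fy=4,interpolation=cv2.INTER_CUBIC)
    H=max(big.shape[0],b2.shape[0]); out=np.zeros((H,big.shape[1]+b2.shape[1],3),np.uint8)
    out[:big.shape[0],:big.shape[1]]=big; out[:b2.shape[0],big.shape[1]:]=b2; cv2.imwrite(f"pics/crop_{n}.png",out[:,:,::-1])
    # cells: points by height
    X=W[cx[1]:cx[3],cx[0]:cx[2]]; mm=(X[...,2]>.055).astype(np.uint8)
    for cc in cv2.findContours(mm,cv2.RETR_EXTERNAL,cv2.CHAIN_APPROX_NONE)[0]:
        a=np.zeros_like(mm); cv2.drawContours(a,[cc],-1,1,-1); p=X[(a&mm)>0]
        if len(p)>8: print(" cell",len(p),np.nanmean(p,0).round(4),np.nanmax(p[:,2]).round(4))
a=cv2.imread("pics/crop_top.png");b=cv2.imread("pics/crop_scene.png")
w=min(800,max(a.shape[1],b.shape[1])); o=np.zeros((a.shape[0]+b.shape[0],max(a.shape[1],b.shape[1]),3),np.uint8)
o[:a.shape[0],:a.shape[1]]=a;o[a.shape[0]:,:b.shape[1]]=b; print(o.shape); s=min(1,600/o.shape[0],800/o.shape[1])
cv2.imwrite("pics/crops.png",cv2.resize(o,None,fx=.75,fy=.75) if s>.7 else cv2.resize(o,None,fx=s,fy=s))
```

```text
top medz 0.08183534727298167 rect ((559.4412841796875, 98.2934799194336), (171.85073852539062, 159.63926696777344), 14.2327241897583)
gray [ 28.  99. 112. 120.]
 cell 191 [ 0.4633 -0.238   0.068 ] 0.0753
 cell 83 [ 0.5697 -0.217   0.067 ] 0.0754
scene medz 0.08160590461000027 rect ((562.296630859375, 95.65238952636719), (174.08126831054688, 169.96397399902344), 14.31100845336914)
gray [ 21.  60. 141. 168.]
 cell 105 [ 0.575  -0.2191  0.0659] 0.0756
 cell 191 [ 0.469  -0.2412  0.0666] 0.0735
(800, 720, 3)
```

View pics/crops.png

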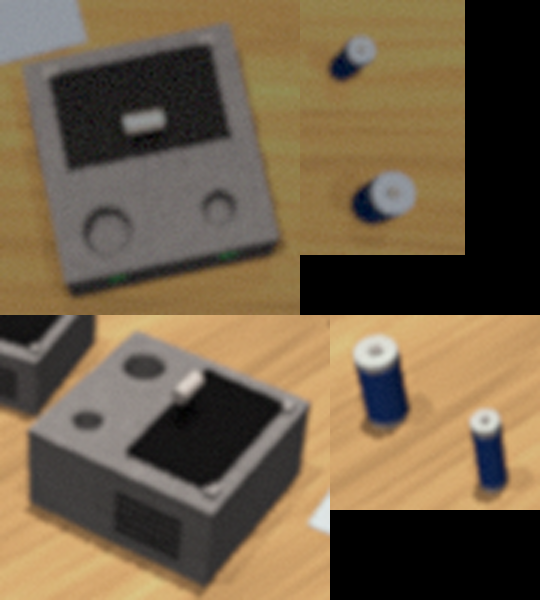

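Run:
```python
from h import *
L={"top":{"wide":(301,257,9),"nar":(338,249.3,6.5),"bar":(313,220.7,9)},"scene":{"wide":(333.3,222.3,9),"nar":(314.3,240,8)}}
C={"top":{"thick":(465,281),"slim":(455,232)},"scene":{"thick":(200,288),"slim":(237,311)}}
wells={"wide":(-.0525,.042),"nar":(-.0525,-.042)}
for n in("top","scene"):
    im=np.load(f"pics/{n}0.npz")["im"]; g=cv2.cvtColor(im,cv2.COLOR_RGB2GRAY); hsv=cv2.cvtColor(im,cv2.COLOR_RGB2HSV)
    pt={}
    for k,(u,v,r) in L[n].items():
        if k=="bar": continue
        r=int(r+3);u=int(round(u));v=int(round(v)); p=g[v-r:v+r+1,u-r:u+r+1]
        t,m=cv2.threshold(p,0,1,cv2.THRESH_BINARY_INV+cv2.THRESH_OTSU)
        nl,lab,st,ce=cv2.connectedComponentsWithStats(m); i=1+np.argmax(st[1:,4])
        c=cv2.convexHull(np.argwhere(lab==i)[:,::-1].astype(np.int32))[:,0]
        Q=onplane(n,c+[u-r,v-r],.08)[:,:2].astype(np.float32); (x,y),rad=cv2.minEnclosingCircle(Q*1000)
        pt[k]=np.array([x,y]); print(n,k,"blob",st[i,4],"centre",x,y,"rad",rad)
    d=pt["wide"]-pt["nar"]; yaw=np.degrees(np.arctan2(-d[0],d[1])); print("  dist",np.linalg.norm(d),"yaw",yaw)
    for k,(u,v) in C[n].items():
        p=slice(v-14,v+14),slice(u-14,u+14)
        m=((hsv[...,1][p]<90)&(g[p]>125)).astype(np.uint8)
        nl,lab,st,ce=cv2.connectedComponentsWithStats(m); i=1+np.argmax(st[1:,4])
        c=np.argwhere(lab==i)[:,::-1]+[u-14,v-14]
        Q=onplane(n,c,.069)[:,:2]*1000; print(n,k,len(c),"bbox/top centre",Q.mean(0).round(1),cv2.minEnclosingCircle(Q.astype(np.float32)))
```

```text
top wide blob 91 centre 501.5245361328125 126.56257629394531 rad 18.454500198364258
top nar blob 58 centre 521.7386474609375 44.521968841552734 rad 12.412065505981445
  dist 84.49421026285412 yaw 13.841490883964697
top thick 166 bbox/top centre [ 465.9 -240.9] ((466.6328125, -241.36740112304688), 16.721712112426758)
top slim 68 bbox/top centre [ 574.  -219.4] ((574.0805053710938, -219.5768280029297), 10.757108688354492)
scene wide blob 106 centre 497.5046691894531 126.94391632080078 rad 18.64043617248535
scene nar blob 52 centre 518.8775634765625 44.790077209472656 rad 12.225872993469238
  dist 84.88847914138843 yaw 14.582640396747708
scene thick 154 bbox/top centre [ 463.6 -238.9] ((463.0185546875, -240.1771697998047), 18.576128005981445)
scene slim 78 bbox/top centre [ 571.1 -217.4] ((570.9042358398438, -217.56480407714844), 11.827990531921387)
```

```bash
cat >> h.py <<'E'
def go(x,y,z,yaw):
    """print the tool-axes shift (mm) and z turn (deg) to a world TCP, tool pointing down"""
    o=ctrl.get_obs(); R=cv2.Rodrigues(np.array(o["tool_rot"]))[0]; p=np.array(o["tool_pos"])
    ph=np.arctan2(R[1,0],R[0,0]); dt=-(yaw-np.degrees(ph)); c,s=np.cos(np.radians(yaw)),np.sin(np.radians(yaw))
    d=(np.array([x,y,z])-p)*1000
    print("t",round(o["t"],2),"tcp",p.round(4),"yaw",np.degrees(ph).round(2),"tilt",np.degrees(np.arccos(-R[2,2])).round(2),"open",round(o["opening"],4),"F",np.round(o["contact_force"],1))
    print("turn z",round(dt,2),"then shift mm",np.round([c*d[0]+s*d[1],s*d[0]-c*d[1],-d[2]],1))
E
python3 -m handwheel '[0,0,0,0,0,6.5, 0.0321,-0.0274,0,0,0,0, 0.0321,-0.0274,0,0,0,0, 0.0321,-0.0274,0,0,0,0, 0.0321,-0.0274,0,0,0,0, 0.0321,-0.0274,0,0,0,0, 0.0321,-0.0274,0,0,0,0, 0.0321,-0.0274,0,0,0,0, 0.0321,-0.0274,0,0,0,0, 0.0321,-0.0274,0,0,0,0, 0.0321,-0.0274,0,0,0,0, 0,0,0,0,0,0]' 0 30
python3 -c "
from h import *
go(.465,-.240,.037,14.2)"
```

```text
t: 1.3
tool_pos: [0.4667, -0.2363, 0.2308]
tool_rot: [-3.115, -0.398, -0.001]
contact_force: [-0.8, -0.3, -0.0]
opening: 0.0853
t 1.3 tcp [ 0.4667 -0.2363  0.2308] yaw 14.57 tilt 0.1 open 0.0853 F [-0.8 -0.3 -0. ]
turn z 0.37 then shift mm [ -2.6   3.2 193.8]
```

```bash
python3 -m handwheel '[-0.001,0.002,0.040,0,0,0, 0,0,0.040,0,0,0, 0,0,0.040,0,0,0, 0,0,0.02,0,0,0, 0,0,0,0,0,0,0,0,0,0,0,0]'
python3 -c "
from h import *
go(.465,-.240,.037,14.2)"
```

```text
t: 1.9
tool_pos: [0.4643, -0.2427, 0.0915]
tool_rot: [-3.117, -0.388, 0.001]
contact_force: [-0.5, -0.4, 0.2]
opening: 0.0853
t 1.9 tcp [ 0.4643 -0.2427  0.0915] yaw 14.19 tilt 0.03 open 0.0853 F [-0.5 -0.4  0.2]
turn z -0.01 then shift mm [ 1.4 -2.5 54.5]
```

```bash
python3 -m handwheel '[0.0014,-0.0025,0.02,0,0,0, 0,0,0.02,0,0,0, 0,0,0.0145,0,0,0, 0,0,0,0,0,0, 0,0,0,0,0,0]'
python3 -m handwheel '[0,0,0,0,0,0, 0,0,0,0,0,0, 0,0,0,0,0,0, 0,0,0,0,0,0,0,0,0,0,0,0,0,0,0,0,0,0,0,0,0,0,0,0,0,0,0,0,0,0]' 1 40
python3 -c "
from h import *
go(.465,-.240,.037,14.2)"
```

```text
t: 2.4
tool_pos: [0.4659, -0.24, 0.0379]
tool_rot: [3.116, 0.389, 0.002]
contact_force: [-0.8, 0.5, 0.5]
opening: 0.0855
t: 3.2
tool_pos: [0.4656, -0.2396, 0.0373]
tool_rot: [3.117, 0.389, 0.001]
contact_force: [-0.1, 1.3, 5.1]
opening: 0.0312
t 3.2 tcp [ 0.4656 -0.2396  0.0373] yaw 14.23 tilt 0.03 open 0.0312 F [-0.1  1.3  5.1]
turn z 0.03 then shift mm [-0.7  0.3  0.3]
```

```bash
python3 -m handwheel '[0,0,-0.02,0,0,0, 0,0,-0.045,0,0,0, 0,0,-0.045,0,0,0, 0,0,-0.045,0,0,0, 0.0123,-0.0347,0,0,0,0, 0.0123,-0.0347,0,0,0,0, 0.0123,-0.0347,0,0,0,0, 0.0123,-0.0347,0,0,0,0, 0.0123,-0.0347,0,0,0,0, 0.0123,-0.0347,0,0,0,0, 0.0123,-0.0347,0,0,0,0, 0.0123,-0.0347,0,0,0,0, 0.0123,-0.0347,0,0,0,0, 0.0123,-0.0347,0,0,0,0, 0,0,0,0,0,0, 0,0,0,0,0,0, 0,0,0,0,0,0]'
python3 - <<'E'
from h import *
a,_=save("scene","s1"); b,_=save("top","t1"); go(.4995,.1268,.085,14.2)
ca=a[130:290,250:410];cb=b[150:310,230:390]
cv2.imwrite("pics/c1.png",cv2.resize(np.hstack([ca,cb])[:,:,::-1],None,fx=2.4,fy=2.4,interpolation=cv2.INTER_CUBIC))
E
```

```text
t: 4.9
tool_pos: [0.4988, 0.1263, 0.191]
tool_rot: [3.117, 0.388, -0.002]
contact_force: [0.2, -1.5, -1.8]
opening: 0.0313
t 5.0 tcp [0.4991 0.1261 0.1914] yaw 14.14 tilt 0.03 open 0.0313 F [ 0.5  0.2 -2.7]
turn z -0.06 then shift mm [  0.6  -0.6 106.4]
```

View pics/c1.png

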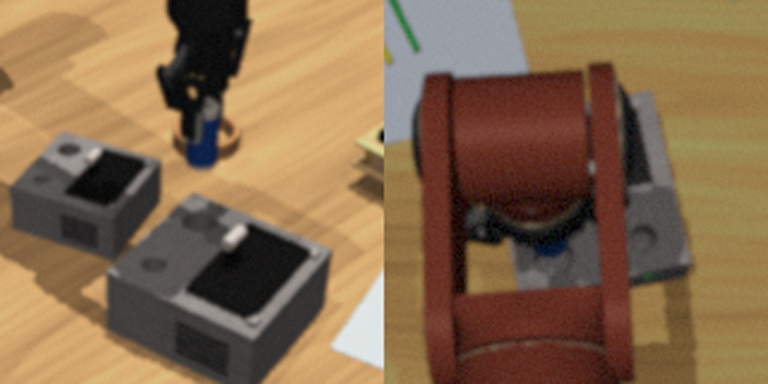

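The cell hangs upright above the wide well (scene crop cell ~(203,140), well ~(203,222)). Lowering it.

```bash
python3 -m handwheel '[0.0005,-0.0005,0.035,0,0,0, 0,0,0.03,0,0,0, 0,0,0.006,0,0,0, 0,0,0.004,0,0,0,0,0,0.004,0,0,0,0,0,0,0,0,0]'
python3 -m handwheel '[0,0,0.005,0,0,0, 0,0,0.005,0,0,0,0,0,0,0,0,0]'
```

```text
t: 5.6
tool_pos: [0.5003, 0.1276, 0.1137]
tool_rot: [3.117, 0.389, 0.003]
contact_force: [-0.1, -0.2, -1.9]
opening: 0.0312
t: 5.9
tool_pos: [0.4994, 0.1277, 0.1021]
tool_rot: [-3.117, -0.389, 0.0]
contact_force: [-0.2, -1.6, -1.9]
opening: 0.0308
```

```bash
python3 -m handwheel '[0,0,0.006,0,0,0, 0,0,0.005,0,0,0,0,0,0.004,0,0,0,0,0,0,0,0,0,0,0,0,0,0,0]'
python3 -m handwheel '[0,0,0,0,0,0, 0,0,0,0,0,0,0,0,0,0,0,0,0,0,0,0,0,0]' 0.3
python3 -c "
from h import *
go(.4995,.1268,.085,14.2)"
```

```text
t: 6.4
tool_pos: [0.4993, 0.1277, 0.0874]
tool_rot: [-3.117, -0.389, 0.001]
contact_force: [-0.5, -0.5, -1.2]
opening: 0.031
t: 6.8
tool_pos: [0.4998, 0.1279, 0.0882]
tool_rot: [-3.117, -0.389, -0.001]
contact_force: [-0.1, 0.7, 0.6]
opening: 0.0597
t 6.8 tcp [0.4998 0.1279 0.0882] yaw 14.23 tilt 0.04 open 0.0597 F [-0.1  0.7  0.6]
turn z 0.03 then shift mm [-0.6  1.   3.2]
```

```bash
python3 -m handwheel '[0,0,-0.02,0,0,0, 0,0,-0.04,0,0,0, 0,0,-0.04,0,0,0, -0.0014,0.0354,0,0,0,0, -0.0014,0.0354,0,0,0,0, -0.0014,0.0354,0,0,0,0, -0.0014,0.0354,0,0,0,0, -0.0015,0.0354,0,0,0,0, -0.0015,0.0354,0,0,0,0, -0.0015,0.0354,0,0,0,0, -0.0015,0.0354,0,0,0,0, -0.0014,0.0354,0,0,0,0, -0.0015,0.0354,0,0,0,0, 0,0,0.04,0,0,0, 0,0,0.04,0,0,0, 0,0,0.01,0,0,0, 0,0,0,0,0,0,0,0,0,0,0,0,0,0,0,0,0,0]'
python3 - <<'E'
from h import *
a,_=save("scene","s2"); b,_=save("top","t2"); go(.5725,-.2185,.037,14.2)
ca=a[185:345,190:350];cb=b[190:350,260:420]
cv2.imwrite("pics/c2.png",cv2.resize(np.hstack([ca,cb])[:,:,::-1],None,fx=2.4,fy=2.4,interpolation=cv2.INTER_CUBIC))
E
```

```text
t: 8.7
tool_pos: [0.5743, -0.2196, 0.1009]
tool_rot: [3.115, 0.389, 0.006]
contact_force: [-0.4, 0.0, -0.5]
opening: 0.0597
t 8.8 tcp [ 0.5739 -0.2195  0.1004] yaw 14.25 tilt 0.24 open 0.0595 F [-0.5 -0.   0.2]
turn z 0.05 then shift mm [-1.2 -1.3 63.4]
```

View pics/c2.png

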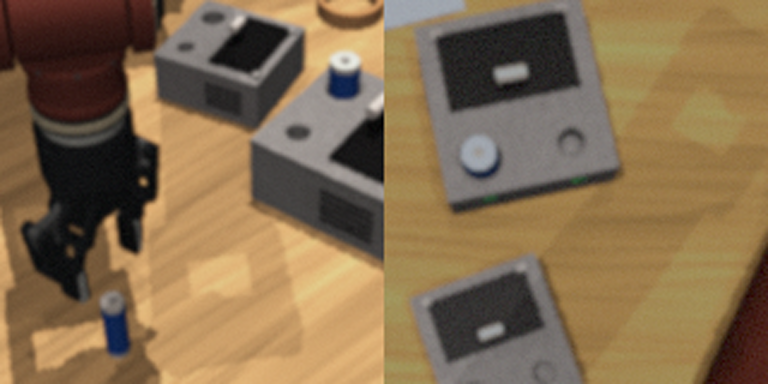

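The thick cell stands home in the wide well (scene crop (345,75)). The slim cell (115,325) lies between the open fingers. Now the slim cell.

```bash
python3 -m handwheel '[-0.001,-0.0013,0.025,0,0,0, 0,0,0.025,0,0,0, 0,0,0.0135,0,0,0, 0,0,0,0,0,0, 0,0,0,0,0,0]'
python3 -m handwheel '[0,0,0,0,0,0, 0,0,0,0,0,0, 0,0,0,0,0,0, 0,0,0,0,0,0,0,0,0,0,0,0,0,0,0,0,0,0,0,0,0,0,0,0]' 1 30
python3 -m handwheel '[0,0,-0.02,0,0,0, 0,0,-0.045,0,0,0, 0,0,-0.045,0,0,0, 0,0,-0.045,0,0,0,0,0,0,0,0,0,0,0,0,0,0,0]'
python3 -c "
from h import *
go(.5203,.0447,.190,14.2)"
```

```text
t: 9.3
tool_pos: [0.5718, -0.2182, 0.0352]
tool_rot: [3.117, 0.389, 0.002]
contact_force: [0.7, 0.4, 0.7]
opening: 0.0597
t: 10.0
tool_pos: [0.572, -0.2183, 0.0354]
tool_rot: [3.117, 0.389, 0.002]
contact_force: [-0.4, 1.5, 5.8]
opening: 0.0199
t: 10.6
tool_pos: [0.5717, -0.2182, 0.1904]
tool_rot: [3.116, 0.389, 0.003]
contact_force: [0.2, 0.4, -1.9]
opening: 0.02
t 10.6 tcp [ 0.5717 -0.2182  0.1904] yaw 14.23 tilt 0.13 open 0.02 F [ 0.2  0.4 -1.9]
turn z 0.03 then shift mm [  14.7 -267.5    0.4]
```

```bash
python3 -m handwheel '[0.0018,-0.0334,0,0,0,0, 0.0018,-0.0334,0,0,0,0, 0.0018,-0.0334,0,0,0,0, 0.0018,-0.0334,0,0,0,0, 0.0019,-0.0335,0,0,0,0, 0.0019,-0.0335,0,0,0,0, 0.0018,-0.0334,0,0,0,0, 0.0019,-0.0335,0,0,0,0, 0,0,0,0,0,0, 0,0,0.03,0,0,0, 0,0,0.03,0,0,0, 0,0,0.005,0,0,0, 0,0,0,0,0,0, 0,0,0,0,0,0]'
python3 -c "
from h import *
go(.5203,.0447,.114,14.2)"
```

```text
t: 12.0
tool_pos: [0.5203, 0.0445, 0.1249]
tool_rot: [3.117, 0.388, 0.001]
contact_force: [1.2, -1.0, 0.1]
opening: 0.0198
t 12.0 tcp [0.5203 0.0445 0.1249] yaw 14.2 tilt 0.04 open 0.0198 F [ 1.2 -1.   0.1]
turn z -0.0 then shift mm [ 0.1 -0.2 10.9]
```

```bash
python3 -m handwheel '[0,0,0.006,0,0,0, 0,0,0.005,0,0,0,0,0,0,0,0,0]'
python3 -m handwheel '[0,0,0.005,0,0,0, 0,0,0.005,0,0,0,0,0,0,0,0,0]'
```

```text
t: 12.3
tool_pos: [0.5195, 0.0449, 0.1129]
tool_rot: [-3.117, -0.389, 0.001]
contact_force: [0.4, -0.1, -1.1]
opening: 0.02
t: 12.6
tool_pos: [0.519, 0.045, 0.1022]
tool_rot: [-3.117, -0.389, 0.003]
contact_force: [0.1, 0.1, -0.6]
opening: 0.0204
```

```bash
python3 -m handwheel '[0,0,0.006,0,0,0, 0,0,0.005,0,0,0,0,0,0.005,0,0,0,0,0,0,0,0,0,0,0,0,0,0,0]'
python3 -m handwheel '[0,0,0,0,0,0, 0,0,0,0,0,0,0,0,0,0,0,0,0,0,0,0,0,0]' 0.4
python3 -m handwheel '[0,0,-0.02,0,0,0, 0,0,-0.04,0,0,0, 0,0,-0.04,0,0,0, 0,0.04,-0.02,0,0,0, 0,0.045,0,0,0,0, 0,0.045,0,0,0,0, 0,0.045,0,0,0,0, 0,0.045,0,0,0,0,0,0.045,0,0,0,0,0,0.045,0,0,0,0,0,0,0,0,0,0,0,0,0,0,0,0]'
python3 - <<'E'
from h import *
a,d=save("scene","s3"); b,e=save("top","t3"); go(.560,.0986,.2,14.2)
ca=a[180:310,280:410];cb=b[170:300,250:380]
cv2.imwrite("pics/c3.png",cv2.resize(np.hstack([ca,cb])[:,:,::-1],None,fx=3,fy=3,interpolation=cv2.INTER_CUBIC))
for n,D in(("scene",d),("top",e)):
    W=cloud(n,D); y=np.radians(14.2); q=W[...,:2]-[.5608,.0986]
    X=np.cos(y)*q[...,0]+np.sin(y)*q[...,1]; Y=-np.sin(y)*q[...,0]+np.cos(y)*q[...,1]
    for k,(x0,y0) in {"wide":(-.0525,.042),"nar":(-.0525,-.042)}.items():
        m=(np.hypot(X-x0,Y-y0)<.025)&(W[...,2]>.1)&(W[...,2]<.15); print(n,k,m.sum(),"z",np.percentile(W[m][:,2],[50,95]).round(4),"ch xy",X[m].mean().round(4),Y[m].mean().round(4))
    m=(np.abs(X-.012)<.025)&(np.abs(Y)<.03)&(W[...,2]>.103)&(W[...,2]<.16); print(n,"bar",m.sum(),"z",np.percentile(W[m][:,2],[50,95]).round(4),"ch x",X[m].mean().round(4),"y",Y[m].min().round(4),Y[m].max().round(4))
    m=(X>.005)&(X<.065)&(np.abs(np.abs(Y)-.038)<.015)&(W[...,2]<.1)&(W[...,2]>.07); p=np.polyfit(X[m],W[m][:,2],1); print(n,"flap slope",-p[0],"z at hinge",np.polyval(p,.072))
E
```

```text
t: 13.1
tool_pos: [0.5196, 0.045, 0.0871]
tool_rot: [-3.117, -0.389, 0.001]
contact_force: [-0.1, -0.3, -0.4]
opening: 0.0203
t: 13.5
tool_pos: [0.5199, 0.045, 0.0876]
tool_rot: [3.117, 0.389, 0.001]
contact_force: [-0.2, -0.4, 0.5]
opening: 0.0514
t: 14.7
tool_pos: [0.5958, -0.2563, 0.2068]
tool_rot: [-3.117, -0.386, 0.001]
contact_force: [-0.2, -0.4, 0.4]
opening: 0.0515
t 14.8 tcp [ 0.5958 -0.2546  0.2071] yaw 14.27 tilt 0.04 open 0.0513 F [0.1 0.2 0.7]
turn z 0.07 then shift mm [  52.  -351.2    7.1]
scene wide 148 z [0.1157 0.1196] ch xy -0.0494 0.0384
scene nar 89 z [0.1139 0.1186] ch xy -0.0504 -0.0459
scene bar 74 z [0.1189 0.1233] ch x 0.0142 y -0.0162 0.0152
scene flap slope 0.03379656327070604 z at hinge 0.08555544519001551
top wide 191 z [0.1167 0.1202] ch xy -0.0545 0.0431
top nar 87 z [0.117  0.1208] ch xy -0.0543 -0.0414
top bar 80 z [0.1208 0.1243] ch x 0.0113 y -0.0136 0.014
top flap slope 0.033412422506783154 z at hinge 0.08554358439059967
```

View pics/c3.png

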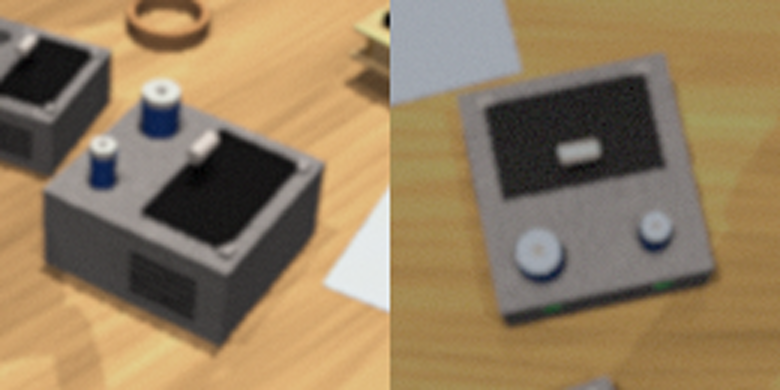

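Both cells stand home with their tops at about z 0.118 in both views, and the flap is at about 0.034 rad. Next I move to above the grip bar at about (0.5735, 0.1018, 0.115).

```bash
python3 -m handwheel '[0.0066,-0.0351,0,0,0,0, 0.0066,-0.0351,0,0,0,0, 0.0066,-0.0351,0,0,0,0, 0.0066,-0.0351,0,0,0,0, 0.0066,-0.0351,0,0,0,0, 0.0066,-0.0351,0,0,0,0, 0.0066,-0.0351,0,0,0,0, 0.0066,-0.0351,0,0,0,0, 0.0065,-0.0351,0,0,0,0, 0.0065,-0.0351,0,0,0,0, 0,0,0.04,0,0,0, 0,0,0.03,0,0,0,0,0,0,0,0,0,0,0,0,0,0,0,0,0,0,0,0,0]'
python3 -c "
from h import *
go(.5735,.1018,.094,14.2)"
```

```text
t: 16.3
tool_pos: [0.5746, 0.1012, 0.1399]
tool_rot: [3.117, 0.39, 0.006]
contact_force: [-0.6, 0.7, 0.7]
opening: 0.0512
t 16.3 tcp [0.5746 0.1012 0.1399] yaw 14.25 tilt 0.22 open 0.0512 F [-0.6  0.7  0.7]
turn z 0.05 then shift mm [-0.9 -0.8 45.9]
```

```bash
python3 -m handwheel '[-0.0009,-0.0008,0.02,0,0,0, 0,0,0.015,0,0,0, 0,0,0.01,0,0,0,0,0,0,0,0,0,0,0,0,0,0,0]'
python3 -m handwheel '[0,0,0,0,0,0, 0,0,0,0,0,0, 0,0,0,0,0,0, 0,0,0,0,0,0,0,0,0,0,0,0]' 1 35
python3 -c "
from h import *
go(.5735,.1018,.094,14.2)"
```

```text
t: 16.8
tool_pos: [0.5726, 0.1014, 0.0925]
tool_rot: [3.117, 0.389, 0.0]
contact_force: [0.8, -0.9, -0.1]
opening: 0.0507
t: 17.3
tool_pos: [0.5723, 0.1022, 0.0928]
tool_rot: [-3.116, -0.389, -0.0]
contact_force: [-3.0, 4.9, 3.3]
opening: 0.0272
t 17.3 tcp [0.5723 0.1022 0.0928] yaw 14.24 tilt 0.08 open 0.0272 F [-3.   4.9  3.3]
turn z 0.04 then shift mm [ 1.   0.7 -1.2]
```

```bash
python3 -m handwheel '[0.0032,0,-0.0047,0,0,0, 0.0033,0,-0.0046,0,0,0, 0.0048,0,-0.0048,0,0,0, 0.0048,0,-0.0047,0,0,0, 0.0057,0,-0.0038,0,0,0, 0.0057,0,-0.0037,0,0,0,0.0062,0,-0.0025,0,0,0,0.0063,0,-0.0025,0,0,0,0,0,0,0,0,0,0,0,0,0,0,0]'
python3 -c "
from h import *
go(.6111,.1120,.124,14.2)"
```

```text
t: 18.3
tool_pos: [0.6101, 0.1118, 0.1232]
tool_rot: [-3.116, -0.389, 0.005]
contact_force: [-4.5, 4.2, 1.2]
opening: 0.0273
t 18.3 tcp [0.6101 0.1118 0.1232] yaw 14.25 tilt 0.21 open 0.0273 F [-4.5  4.2  1.2]
turn z 0.05 then shift mm [ 1.   0.1 -0.8]
```

```bash
python3 -m handwheel '[0.0067,0,-0.0012,0,0,0, 0.0067,0,-0.0012,0,0,0, 0.0068,0,0.0001,0,0,0, 0.0068,0,0.0001,0,0,0, 0.0066,0,0.0015,0,0,0, 0.0066,0,0.0015,0,0,0,0.0062,0,0.0027,0,0,0,0.0062,0,0.0027,0,0,0,0.0056,0,0.0039,0,0,0,0.0055,0,0.004,0,0,0,0.0047,0,0.005,0,0,0,0.0046,0,0.005,0,0,0,0,0,0,0,0,0,0,0,0,0,0,0]'
python3 - <<'E'
from h import *
a,d=save("scene","s4"); go(.6818,.1292,.1,14.2)
cv2.imwrite("pics/c4.png",cv2.resize(a[130:330,250:450][:,:,::-1],None,fx=2.5,fy=2.5,interpolation=cv2.INTER_CUBIC))
E
```

```text
t: 19.7
tool_pos: [0.6838, 0.1306, 0.1019]
tool_rot: [-3.116, -0.39, -0.007]
contact_force: [0.1, 6.0, 4.3]
opening: 0.0272
t 19.75 tcp [0.6838 0.1306 0.102 ] yaw 14.26 tilt 0.28 open 0.0272 F [0.3 5.9 3.9]
turn z 0.06 then shift mm [-2.3  0.9  2. ]
```

View pics/c4.png

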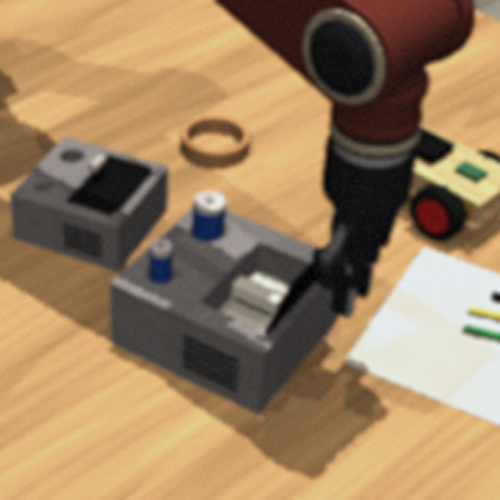

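```bash
python3 -m handwheel '[0,0,0,0,0,0, 0,0,0,0,0,0,0,0,0,0,0,0,0,0,0,0,0,0,0,0,0,0,0,0]' 0.4
python3 -m handwheel '[0.003,0,-0.01,0,0,0, 0.003,0,-0.03,0,0,0, 0,0,-0.04,0,0,0, 0,0,-0.045,0,0,0, 0,0.04,0,0,0,0, 0,0.04,0,0,0,0, 0,0.04,0,0,0,0, 0,0.04,0,0,0,0, 0,0.04,0,0,0,0,0,0,0,0,0,0,0,0,0,0,0,0]'
python3 - <<'E'
from h import *
a,d=save("scene","s5"); b,e=save("top","t5"); go(.5917,.107,.25,14.2)
ca=a[170:300,280:410];cb=b[150:280,250:380]
cv2.imwrite("pics/c5.png",cv2.resize(np.hstack([ca,cb])[:,:,::-1],None,fx=3,fy=3,interpolation=cv2.INTER_CUBIC))
for n,D,im in(("scene",d,a),("top",e,b)):
    W=cloud(n,D); y=np.radians(14.2); q=W[...,:2]-[.5608,.0986]
    X=np.cos(y)*q[...,0]+np.sin(y)*q[...,1]; Y=-np.sin(y)*q[...,0]+np.cos(y)*q[...,1]
    m=(np.abs(X-.032)<.032)&(np.abs(Y)<.02)&(W[...,2]>.068)&(W[...,2]<.082)&(im.max(2)>90)
    P=np.c_[X[m],Y[m]].astype(np.float32)*1000; print(n,m.sum(),np.median(W[m][:,2]),cv2.minAreaRect(P))
    m=(X>.066)&(np.abs(Y)<.055)&(W[...,2]>.095)&(W[...,2]<.17)&(X<.12)
    p=np.polyfit(W[m][:,2],X[m],1) if m.sum()>20 else (0,0); print(" flap",m.sum(),"angle",np.pi/2+np.arctan(p[0]),W[m][:,2].max() if m.sum() else 0)
E
```

```text
t: 20.25
tool_pos: [0.6819, 0.1289, 0.0993]
tool_rot: [3.117, 0.389, -0.001]
contact_force: [0.2, 0.7, 0.5]
opening: 0.0511
t: 21.35
tool_pos: [0.7371, -0.0641, 0.2251]
tool_rot: [-3.117, -0.386, -0.001]
contact_force: [0.1, 1.4, 0.1]
opening: 0.0511
t 21.45 tcp [ 0.7369 -0.0623  0.225 ] yaw 14.27 tilt 0.03 open 0.0512 F [ 0.2 -0.3 -0. ]
turn z 0.07 then shift mm [ -99.2 -199.8  -25. ]
scene 1 0.06810825617792399 ((28.7369327545166, -8.937751770019531), (0.0, 0.0), 0.0)
 flap 285 angle 1.824656005181901 0.15630312215390782
top 154 0.07464420205259834 ((35.446205139160156, 0.6826076507568359), (58.04270553588867, 17.749298095703125), 4.056614875793457)
 flap 988 angle 1.9226328166434086 0.15873848608851845
```

View pics/c5.png

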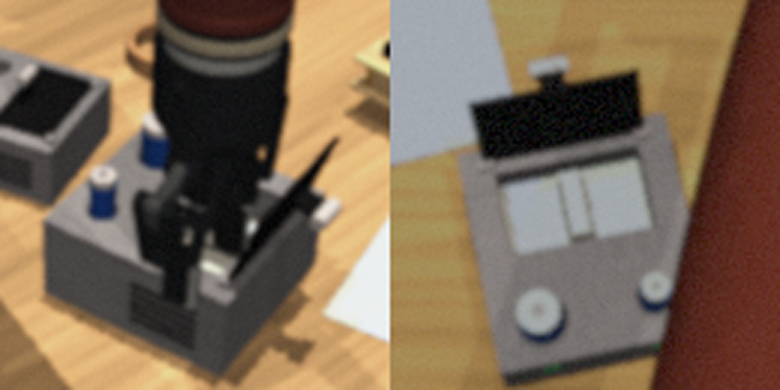

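```bash
python3 -m handwheel '[-0.0198,-0.04,0,0,0,0, -0.0198,-0.04,0,0,0,0, -0.0198,-0.04,0,0,0,0, -0.0198,-0.04,0,0,0,0, -0.0198,-0.0398,0,0,0,0, 0,0,0,0,0,0, 0,0,0.03,0,0,0, 0,0,0.03,0,0,0, 0,0,0,0,0,0,0,0,0,0,0,0,0,0,0,0,0,0]'
python3 -c "
from h import *
go(.5917,.107,.047,14.2)"
```

```text
t: 22.55
tool_pos: [0.5931, 0.1064, 0.1667]
tool_rot: [3.117, 0.39, 0.005]
contact_force: [-0.1, 0.6, 0.1]
opening: 0.0514
t 22.55 tcp [0.5931 0.1064 0.1667] yaw 14.25 tilt 0.18 open 0.0514 F [-0.1  0.6  0.1]
turn z 0.05 then shift mm [ -1.2  -0.9 119.7]
```

```bash
python3 -m handwheel '[-0.0012,-0.0009,0.03,0,0,0, 0,0,0.03,0,0,0, 0,0,0.03,0,0,0, 0,0,0.018,0,0,0, 0,0,0.01,0,0,0, 0,0,0,0,0,0,0,0,0,0,0,0]'
python3 -m handwheel '[0,0,0,0,0,0, 0,0,0,0,0,0, 0,0,0,0,0,0, 0,0,0,0,0,0,0,0,0,0,0,0,0,0,0,0,0,0]' 1 40
python3 -c "
from h import *
go(.5917,.107,.047,14.2)"
```

```text
t: 23.25
tool_pos: [0.5919, 0.1068, 0.0484]
tool_rot: [3.117, 0.389, 0.005]
contact_force: [-0.2, -0.0, 0.8]
opening: 0.0512
t: 23.85
tool_pos: [0.5914, 0.1069, 0.048]
tool_rot: [3.117, 0.389, 0.003]
contact_force: [-0.8, -0.1, 5.7]
opening: 0.0152
t 23.85 tcp [0.5914 0.1069 0.048 ] yaw 14.23 tilt 0.13 open 0.0152 F [-0.8 -0.1  5.7]
turn z 0.03 then shift mm [ 0.3 -0.1  1. ]
```

Gripped on the 16 mm thickness. Drawing it straight up, slowly at first.

```bash
python3 -m handwheel '[0,0,-0.005,0,0,0, 0,0,-0.01,0,0,0, 0,0,-0.01,0,0,0, 0,0,-0.01,0,0,0, 0,0,-0.01,0,0,0,0,0,0,0,0,0]'
python3 -m handwheel '[0,0,-0.02,0,0,0, 0,0,-0.03,0,0,0, 0,0,-0.03,0,0,0, 0,0,-0.03,0,0,0, 0,0,-0.03,0,0,0,0,0,-0.03,0,0,0,0,0,-0.02,0,0,0,0,0,-0.01,0,0,0,0,0,0,0,0,0,0,0,0,0,0,0,0,0,0,0,0,0,0,0,0,0,0,0]'
python3 - <<'E'
from h import *
a,d=save("scene","s6"); b,e=save("top","t6"); go(.5917,.107,.29,14.2)
cv2.imwrite("pics/c6.png",cv2.resize(a[100:300,230:470][:,:,::-1],None,fx=2.5,fy=2.5,interpolation=cv2.INTER_CUBIC))
W=cloud("scene",d); y=np.radians(14.2); q=W[...,:2]-[.5608,.0986]
X=np.cos(y)*q[...,0]+np.sin(y)*q[...,1]; Y=-np.sin(y)*q[...,0]+np.cos(y)*q[...,1]; Z=W[...,2]
m=(np.abs(X-.032)<.04)&(np.abs(Y)<.03)&(Z>.17)&(Z<.3)&(a.min(2)>90); print("pack",m.sum(),"z",np.percentile(Z[m],[1,5,50,99]))
for k,(x0,y0) in {"wide":(-.0525,.042),"nar":(-.0525,-.042)}.items():
    m=(np.hypot(X-x0,Y-y0)<.025)&(Z>.1)&(Z<.15); print(k,m.sum(),np.percentile(Z[m],95))
E
```

```text
t: 24.45
tool_pos: [0.5917, 0.1068, 0.0939]
tool_rot: [3.117, 0.389, 0.005]
contact_force: [0.4, -0.6, -0.4]
opening: 0.0157
t: 25.65
tool_pos: [0.5898, 0.1067, 0.2896]
tool_rot: [-3.117, -0.389, 0.005]
contact_force: [0.5, 1.3, -2.1]
opening: 0.0152
t 25.75 tcp [0.5901 0.1067 0.2903] yaw 14.23 tilt 0.1 open 0.0151 F [-0.4  0.5 -1.9]
turn z 0.03 then shift mm [1.6 0.1 0.3]
pack 313 z [0.2519519  0.25423637 0.27534944 0.29759426]
wide 150 0.11904006268867125
nar 90 0.11950344874784882
```

View pics/c6.png

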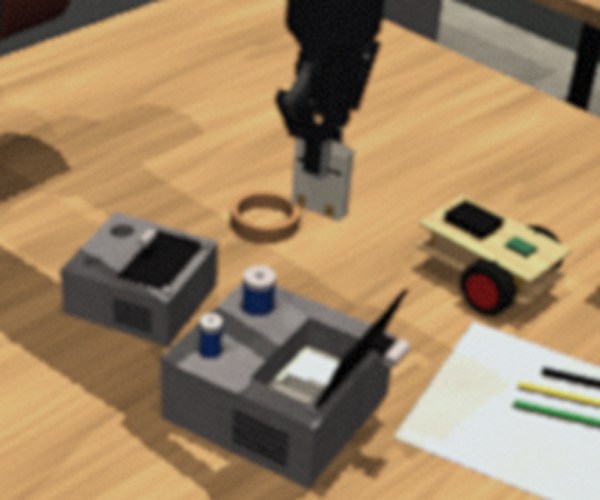

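The pack hangs upright in the gripper (crop (322,180)), the flap stands open and both cells are home. I'll let it settle, then hand in.

```bash
python3 -m handwheel '[0,0,0,0,0,0,0,0,0,0,0,0,0,0,0,0,0,0,0,0,0,0,0,0,0,0,0,0,0,0]'
python3 -c "
from h import *
go(.5917,.107,.29,14.2); print(abs(ctrl.get_obs()['dq']).max()); ctrl.finish_job()"
```

```text
t: 26.25
tool_pos: [0.5905, 0.1067, 0.2916]
tool_rot: [-3.117, -0.389, -0.0]
contact_force: [0.1, -1.2, -1.2]
opening: 0.0153
t 26.25 tcp [0.5905 0.1067 0.2916] yaw 14.23 tilt 0.01 open 0.0153 F [ 0.1 -1.2 -1.2]
turn z 0.03 then shift mm [1.3 0.1 1.6]
0.0019132258165775009
the job is handed in; nothing more can be done
```

The job is done and handed in at 26.3 s of the 72 s allowed. The order was: both cells into their own wells, then the flap opened, then the pack drawn out and held up.

**Last checks:**
- **Cells:** both stand upright in their wells and are released. Their tops read about z 0.119 m against 0.118 m expected. The camera heights run 1–2 mm high overall, so this fits both being fully home.
- **Flap:** it stayed open after I let go. The two views disagree a little on the angle, 1.82 rad from the scene camera and 1.92 rad from the top camera, but both put it well past upright.
- **Pack:** held at 40 N with the tool tilted 0.01° and the arm almost still. Its underside is at about z 0.25 m, roughly 17 cm above the charger's top.
- **Forces:** the readings I took never went above about 8 N.
- **Bystanders:** nothing I did went near the car, the tape ring or the screwdriver. The final crop shows the car and the ring in place, but the screwdriver is outside it, so I did not check that one again.

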